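# Shut the ratchet-propped key box and stack the tub on it

## Robot

A 6-joint arm with a two-finger parallel gripper is mounted at the origin on the work surface. World frame = base frame: x ahead of the robot, y to its left, z up, the work surface at z = 0. Lengths are in m, angles in rad, forces in N, time in s.
With the tool pointing down it reaches from about 0.3 to 0.775 m from the base axis. Payload 14.6 kg.
Tool frame: the origin (TCP) lies midway between the tips of the shut fingers; the grasp point (between the pads) lies 19 mm behind it (r.tcp_to_grasp is the distance from the TCP to the grasp point, in m); z points along the fingers, y is the line along which they close (so a half turn about z gives the same grasp; the last joint's range is limited). The gripper opens to 85 mm and grips with 20 to 120 N. Pads are 22 mm wide; open, the fingers measure 114 mm over their backs; the gripper's body (76 mm by 85 mm) begins 54 mm behind the grasp point. The pads swing forward as they close: fully open they stand 13 mm farther back than shut.
Start: joints at [-1.171, 0.3, 1.521, -0, 1.321, -0.067], TCP at [0.248, -0.491, 0.231] pointing down, gripper open.
Joint ranges: [-3.03, 3.03], [-0.79, 2.21], [0.23, 2.52], [-1.04, 4.18], [0, 3.07], [-2.55, 2.55]. Speed limits (rad/s): [2.22, 2.22, 2.57, 3.14, 3.14, 3.14].

## Interface

Orientations are given as a rotation vector (axis times angle).
In Python, from cell import r gives the robot as it stands.
- The arm moves only by the tool arm_command, never from a script. Its argument "deltas" is a list of rows, each an object with "dp": the shift along the world's x, y, z in m, a list of three; "spin": the turn about the world's z in rad; "claw": the opening in per cent of the stroke, from 0 (shut) to 100 (fully open). In form: [{"dp": [dx, dy, dz], "spin": spin, "claw": claw}, ...]. A call has exactly 10 rows; each row shifts and turns the commanded pose from where the row before left it; what a row does not reach is not made up. A row lasts 1/12 s, in which the tool goes at most 41.7 mm and 7.16 degrees, less where a joint would pass 70% of its speed; a pose out of reach is approached as far as the arm can. A call with a gripper value outside its range is refused whole. The fingers move at their own pace and stop on an object; the grip force is fixed at half the most. Time passes only in rows, so rows that do not move let the fingers close, or fill a call up. It gives the time, the measured TCP pose, the force, the opening and the grip force at its end, in the units of the state.
- r.get_state(): the state, without advancing time (a new reading comes with each control period).
- r.read_camera(name): name is "side" or "top"; returns a dict with "frame" (384x512x3 uint8, blue, green, red), "fx", "fy", "cx", "cy" (pixels), "D" ([k1, k2, p1, p2, k3] as OpenCV has them; the pictures are not rectified), "position" and "rotation" of the camera in the world. Camera axes: x right, y up, looking along -z (the intrinsics and any distortion apply to the point x, -y, -z); pixel columns grow to the right and rows downward; lengths in m; the calibration is good to about 2 mm. A picture is of the moment at which its call begins. There is no depth.
- r.sign_off(): hands the job in; it is judged then, once.
Trained networks look in the newest picture that a camera, given by its name, has taken for a name from the list of things; names that differ only in an ending like _2 or _b are one class to them, and where a whole thing is asked for, a point or a joint stands for the part that bears it (a point fixed in the world has none). Each returns a list of dicts, best first, with "p" (0 to 1); they miss things now and then, are a little off and sometimes report something else, mostly with a low value. They report only what shows in the picture. A call takes as long as a camera call. They do not tell look-alikes from the thing itself.
- r.recognise(camera, query): "uv" ([column, row] in pixels, amid what is visible of it).
- r.outline_of(camera, query): "mask" (384x512 bool, what is visible of it) and "uv" ([column, row] in pixels, amid what is visible of it).
The state is a dict: "clock": time; "q": joint angles; "dq": joint speeds; "tau": joint torques, N m; "position": TCP position; "tool_rot": TCP orientation; "wrist_force": force on the tool from outside, world axes, zero at the start; "moment": the same for the moment, N m; "grip_width": finger opening in m; "gripper_force": force on a finger pad.
Only numpy, scipy, OpenCV 4.12 (cv2) and the standard library are available. Lean on these libraries where they do the work, as an engineer would, in place of code of your own. Each camera call takes 0.05 s, during which the arm holds its last target. There are 200 camera calls.

## Task

The key box's lid is propped open on its ratchet: take it by its bar, lift it up past the top notch so that the pawl is thrown clear, then lower it fully shut gently, without letting it drop. Then take the small lidded tub out of the letter rack and stand it on the shut lid, all four of its feet down in the lid's four recesses, and let go. Keep the tub upright and leave the other things on the shelf where they are.

Things in the scene. Friction and masses are not known exactly. Their poses are not given: they have to be found in the camera images.
- keybox: fixed key box, 150 (x) x 80 (y) x 100 mm tall with its lid shut; origin: centre of its underside; x points from the lid's bar to its hinge (away from the robot at yaw 0), z up. Two upright cheeks 12 mm thick, 185 mm tall, stand at its sides from x = -40 to +80 mm, only 82 mm apart. Outside the +y cheek, to y = 68 mm, sit a steel ratchet wheel (radius 75, cam 91 mm) on the hinge axis and the pawl
- lid (a joint): angle of the lid: 0 shut, grows as it is raised, stop at 1.5 rad. It starts propped on one of the notches at about 0.40, 0.65, 0.89 and 1.14 rad, which keep it from falling. Above about 1.32 rad a cam throws the pawl clear; from then on the lid is free to go all the way down, and falls if let go. It weighs 0.45 kg with its wheel; lifting it at the bar takes under 6 N
- pawl (a joint): angle of the brass pawl: negative (about -0.3 to -0.05) while it leans on the wheel's teeth, positive (about 0.4) once it is thrown clear. It topples over by its own weight and stays
- lid_hinge (a point): point on the lid's hinge axis, mid-width: 75 mm from the box's origin along x and 88 mm above the shelf; the axis runs along the key box's y
- bar_mid (a point): middle of the lid's steel bar handle: round, 10 mm thick, 68 mm between its two arms, parallel to the hinge, 40 mm beyond the lid's free edge. With the lid at angle a it lies 190 cos a - 6 sin a mm in front of the hinge (towards the box's -x) and 190 sin a + 6 cos a mm above it. It can turn between gripping fingers
- seat (a point): centre of four recesses in the lid, level with its top face; 5 mm behind the box's origin and 100 mm above the shelf when shut; y along the hinge, z out of the lid. Recesses 18 x 18 mm, 6 mm deep, centres 13 mm (x) and 23 mm (y) either side. A tub with its feet in them has its centre 34 mm above this point, between the cheeks (40 mm if standing on the lid's face)
- tub_mid (a point): centre, half-way up, of the loose lidded tub: grey plastic, white lid fixed on, flat sides, 66 (x) x 46 (y) x 80 mm tall, 0.15 to 0.27 kg; four round feet 11 mm wide, 7 mm tall, 23 mm (x) and 13 mm (y) from its centre. To fit, its x lies along the seat's y, either way round. It starts upright on the shelf in the letter rack's wide slot, its x along the slot
- rack: fixed wooden letter rack: three upright panels 90 mm long (x), 8 mm thick, 85 mm tall, centred at y = -35, +35 and +65 mm; origin on the shelf between the first two. The wide slot (62 mm) is open at both ends, so the tub in it can be gripped only by its ends; envelopes up to 95 mm tall fill the narrow slot
- car: plastic toy car, 110 x 52 x 50 mm, loose bystander; origin centre of its underside
- dish: stainless coin dish, 90 mm across, 24 mm tall, loose bystander; origin centre of its underside
- jar: glass marble jar with a lid, 68 mm across, 110 mm tall, loose bystander; origin centre of its underside
- doorstop: rubber doorstop wedge, 104 x 44 x 34 mm, loose bystander; origin centre of its underside
- brush: shoe brush, 150 x 50 x 44 mm, loose bystander; origin centre of its underside
- spray: aluminium spray can, 48 mm across, 150 mm tall, loose bystander; origin centre of its underside
There are look-alikes about, which are no part of the job. What is shaped like the part that bears tub_mid but pink or yellow is not meant.

How it is judged:
On the way, in this order (a step that is already met when the one before it is completed fails the run):
1. the lid is lifted past its top notch and the pawl is thrown clear (value of joint lid above 1.2 rad and value of joint pawl above 0.1 rad), for 0.1 s.
2. the lid is lowered fully shut (value of joint lid below 0.04 rad), for 0.2 s.
At the end, for the whole second after the job is handed in: Lid shut (under 0.04 rad), pawl still thrown clear (over 0.1 rad); tub at rest on it, upright within 0.06 rad, its long side along the hinge within 0.2 rad, within 8 mm of the recesses' centre, its centre 30 to 36.5 mm above the lid's top (feet in the recesses) (value of joint lid below 0.04 rad and value of joint pawl above 0.1 rad and horizontal distance between tub_mid and seat below 0.008 m and z of tub_mid in the frame of seat between 0.03 and 0.0365 m and angle between tub_mid's own z axis and vertical below 0.06 rad and angle between the x axis of tub_mid and the y axis of seat, either way round below 0.2 rad and linear speed of tub below 0.02 m/s); the robot touches nothing.
It fails at once if the lid was let drop shut (faster than 1.4 rad/s in its last 0.15 rad) (value of joint lid below 0.15 rad and velocity of joint lid below -1.4 rad/s).
It fails at once if the tub was tipped by more than 0.7 rad (angle between tub_mid's own z axis and vertical above 0.7 rad).
It fails at once if another thing on the shelf was shifted by more than 40 mm (distance of any of car, dish, jar, doorstop, brush, spray from where it was at the start of the episode above 0.04 m).
It also fails if it takes over 72 s, if anything falls off the work surface, if the arm or the gripper's body presses on something with over 40 N, if the wrist force passes 120 N, or if a joint passes its speed limit or range.

## Working session

There is one attempt and no reset: what is moved stays moved. The work goes in short steps, Python scripts to look and compute and a tool call to move; the robot and the scene stay as the last step left them, time stands still between calls to the robot, and variables do not carry over. Pictures are saved under pics/ and viewed, at most 10 in all, crops included, and the job is handed in when it is done.

Besides the shell and the picture viewer there is one more tool, called after "Emit:" by a JSON object that holds its "name" and its "arguments". arm_command: Moves the arm, as the interface text tells. Its arguments: {"type":"object","properties":{"deltas":{"type":"array","items":{"type":"object","properties":{"dp":{"type":"array","items":{"type":"number"}},"spin":{"type":"number"},"claw":{"type":"number"}}}}},"required":["deltas"]}

```bash
mkdir -p pics
cat > h.py <<'E'
import numpy as np,cv2
from cell import r
from scipy.spatial.transform import Rotation as R
def rot(c):
    a=np.array(c["rotation"],float)
    return a if a.shape==(3,3) else (R.from_rotvec(a).as_matrix() if a.size==3 else R.from_quat(a).as_matrix())
def K(c): return np.array([[c["fx"],0,c["cx"]],[0,c["fy"],c["cy"]],[0,0,1.]])
def ray(c,uv):
    x,y=cv2.undistortPoints(np.array([[uv]],float),K(c),np.array(c["D"],float))[0,0]
    return np.array(c["position"]),rot(c)@np.array([x,-y,-1.])
def atz(c,uv,z):
    o,d=ray(c,uv); return o+d*(z-o[2])/d[2]
def proj(c,P):
    p=(np.atleast_2d(P)-np.array(c["position"]))@rot(c); p=p*[1,-1,-1]
    return cv2.projectPoints(p,np.zeros(3),np.zeros(3),K(c),np.array(c["D"],float))[0][:,0]
E
python3 - <<'E'
from h import *
ims=[]
for n in("top","side"):
    c=r.read_camera(n); cv2.imwrite(f"pics/{n}0.png",c["frame"]); print(n,c["position"],c["rotation"],c["fx"],c["D"])
    for q in("keybox","lid","bar_mid","tub_mid","rack","pawl"):
        for d in r.recognise(n,q)[:4]: print(n,q,d["uv"],round(d["p"],2),atz(c,d["uv"],.08).round(3))
print(r.get_state())
E
```

```text
top [0.47374538 0.01323056 1.0554806 ] [ 0.07162628 -0.10797394 -1.55693639] 367.3441409230878 [-0.02507492  0.          0.          0.          0.        ]
top keybox [340.4, 205.8] 0.57 [ 0.565 -0.241  0.08 ]
top lid [341.6, 195.6] 0.65 [ 0.592 -0.244  0.08 ]
top bar_mid [344.9, 196.5] 0.88 [ 0.59  -0.253  0.08 ]
top tub_mid [193.2, 143.8] 0.95 [0.728 0.158 0.08 ]
top tub_mid [173.7, 240.1] 0.93 [0.469 0.202 0.08 ]
top tub_mid [182.1, 195.3] 0.69 [0.587 0.183 0.08 ]
top tub_mid [132.6, 239.0] 0.61 [0.47  0.309 0.08 ]
top rack [166.1, 193.5] 0.93 [0.592 0.226 0.08 ]
side [0.42904147 1.06340136 0.78742908] [ 0.11483645 -1.46099478 -2.68289821] 442.3075091397627 [-0.10450871  0.          0.          0.          0.        ]
side keybox [252.8, 157.6] 0.88 [ 0.579 -0.244  0.08 ]
side lid [241.5, 165.0] 0.97 [ 0.61  -0.191  0.08 ]
side bar_mid [242.8, 163.7] 0.94 [ 0.607 -0.2    0.08 ]
side tub_mid [180.8, 236.5] 0.95 [0.72  0.194 0.08 ]
side tub_mid [275.9, 251.7] 0.63 [0.472 0.234 0.08 ]
side tub_mid [227.8, 240.2] 0.57 [0.597 0.199 0.08 ]
side tub_mid [274.1, 289.6] 0.57 [0.469 0.363 0.08 ]
side rack [225.5, 257.9] 0.76 [0.592 0.267 0.08 ]
side rack [252.4, 159.3] 0.42 [ 0.579 -0.232  0.08 ]
side pawl [260.1, 180.9] 0.5 [ 0.541 -0.095  0.08 ]
{'clock': 0.7, 'q': array([-1.17060560e+00,  2.99876925e-01,  1.52101843e+00,  7.95476744e-06,
        1.32071126e+00, -6.66209424e-02]), 'dq': array([ 0.00022659,  0.000299  , -0.00143566, -0.00152228,  0.00122169,
       -0.00132917]), 'tau': array([ 3.48299154e-04, -5.43260872e+01, -3.61938858e+01, -4.32962065e-05,
        6.05433979e-04, -6.31818182e-06]), 'position': array([ 0.24750384, -0.49114168,  0.23128544]), 'tool_rot': array([-3.05639222e+00, -7.26619837e-01, -8.29550919e-06]), 'wrist_force': array([-0.26813817,  0.08990894,  0.51915698]), 'moment': array([0.05228239, 0.01671263, 0.0099814 ]), 'gripper_force': 0.0, 'grip_width': 0.08519486459473291}
```

View pics/top0.png

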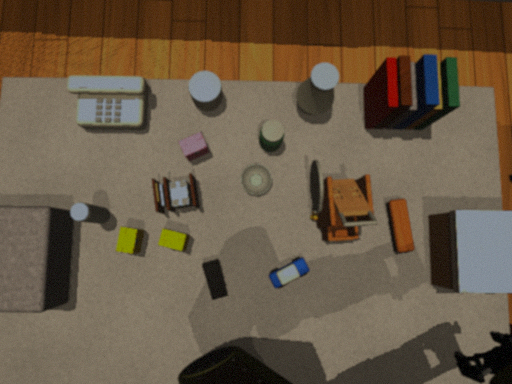

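View pics/side0.png

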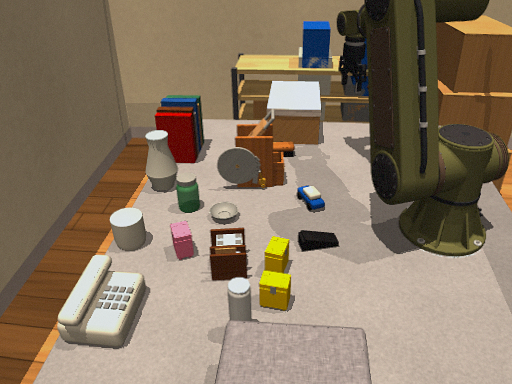

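The tub could be confused with these, by top-image pixel: the pink one at (195,146), the yellow ones at (173,240) and (129,240), and the grey one with a white lid in the rack at (181,193). By the description I choose (181,193). The key box is at about (345,210), with its wheel on the left (+y) side. Next is one close crop to check the choice.

Run:
```python
from h import *
t=cv2.imread("pics/top0.png");s=cv2.imread("pics/side0.png")
def cr(i,u,v,w,h,W,H): return cv2.resize(i[v:v+h,u:u+w],(W,H),interpolation=cv2.INTER_CUBIC)
a=np.vstack([np.hstack([cr(t,300,150,90,100,360,400),cr(s,205,110,100,100,400,400)]),
 np.hstack([cr(t,140,160,75,60,250,200),cr(s,195,215,64,70,183,200),np.zeros((200,327,3),np.uint8)])])
a=np.clip(a*1.6,0,255).astype(np.uint8)
cv2.imwrite("pics/crop0.png",a)
```

```text
(no output)
```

View pics/crop0.png

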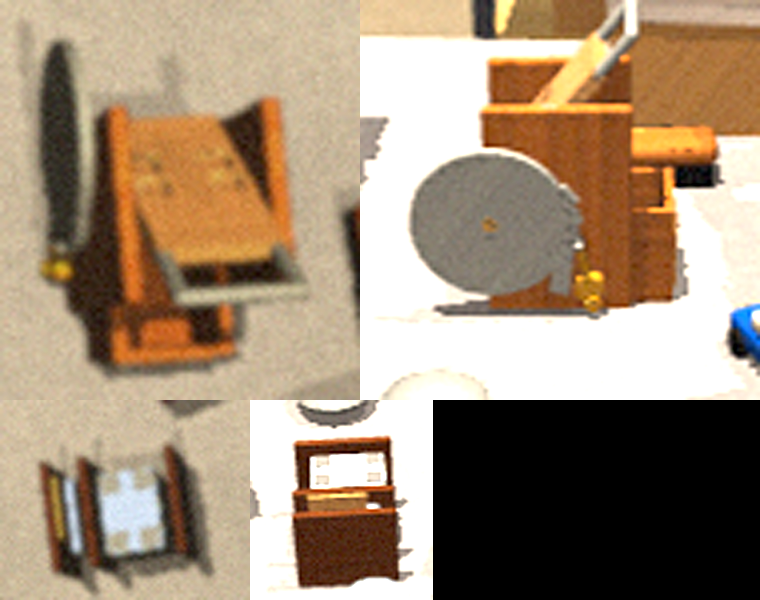

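```bash
cat > fit.py <<'E'
from h import *
from scipy.optimize import least_squares
def lidpt(rf,up,y,a): # rf: distance from hinge toward -x, up out of lid
    return [.075-(rf*np.cos(a)-up*np.sin(a)), y, .088+rf*np.sin(a)+up*np.cos(a)]
def world(p,q):
    c,s=np.cos(p[2]),np.sin(p[2]); q=np.array(q,float)
    return np.c_[p[0]+c*q[:,0]-s*q[:,1],p[1]+s*q[:,0]+c*q[:,1],q[:,2]]
E
python3 - <<'E'
from fit import *
ct=r.read_camera("top");cs=r.read_camera("side")
T=lambda u,v:(300+u/4,150+v/4); S=lambda u,v:(205+(u-360)/4,110+v/4)
top=[T(105,103),T(130,105),T(262,99),T(281,99),T(297,255),T(113,358),T(235,352)]
tq=[[.08,.053,.185],[.08,.041,.185],[.08,-.041,.185],[.08,-.053,.185],[-.04,-.053,.185],[-.075,.04,.088],[-.075,-.04,.088]]
side=[S(482,108),S(632,108),S(488,225)]
sq=[[.08,.053,.185],[-.04,.053,.185],[.075,.066,.088]]
def res(p):
    a=p[3]
    P=world(p,tq+[lidpt(.19,.006,.034,a),lidpt(.19,.006,-.034,a)])
    Q=world(p,sq+[lidpt(.19,.006,.034,a),lidpt(.19,.006,-.034,a)])
    return np.r_[proj(ct,P)-np.array(top+[T(182,300),T(300,291)]),proj(cs,Q)-np.array(side+[S(630,40),S(628,3)])].ravel()
s=least_squares(res,[.57,-.24,0,.65],loss="soft_l1")
print(s.x.round(4)); print(s.fun.reshape(-1,2).round(1).tolist())
p=s.x
np.save("box.npy",p)
# rack & tub: top face at z=.08 of tub
t=[d for d in r.outline_of("top","tub_mid")]
for d in t:
    m=d["mask"].astype(np.uint8); ct_=max(cv2.findContours(m,0,1)[0],key=cv2.contourArea)
    b=cv2.boxPoints(cv2.minAreaRect(ct_)); print("tub",np.round(d["uv"]),round(d["p"],2),m.sum(),[atz(ct,q,.08)[:2].round(4).tolist() for q in b])
# manual: tub lid corners in crop, scale 10/3, offset 140,160
C=lambda u,v:(140+u*.3,160+v*.3)
print([atz(ct,C(*q),.08)[:2].round(4).tolist() for q in[(95,474-400),(158,468-400),(165,548-400),(105,557-400)]])
S2=lambda u,v:(195+(u-250)*.35,215+(v-400)*.35)
print([atz(cs,S2(*q),.08)[:2].round(4).tolist() for q in[(310,453),(383,453),(310,488),(383,488)]])
E
```

```text
[ 0.5509 -0.2401  0.0695  0.8842]
[[0.7, 0.1], [-0.7, -0.6], [-0.2, -0.9], [-0.1, -1.2], [0.6, 9.2], [0.2, 0.4], [-0.3, 0.1], [-0.5, -0.4], [-0.1, 0.0], [-0.8, 0.1], [-0.0, -0.1], [0.2, -0.2], [0.8, -1.5], [1.1, -0.6]]
tub [174. 238.] 0.91 521 [[0.4569, 0.2464], [0.5039, 0.2365], [0.4856, 0.1592], [0.4388, 0.1695]]
tub [192. 146.] 0.75 554 [[0.7362, 0.2003], [0.7648, 0.1397], [0.7067, 0.1132], [0.6784, 0.1735]]
tub [129. 240.] 0.66 621 [[0.4391, 0.3543], [0.5063, 0.3455], [0.4955, 0.281], [0.4284, 0.2904]]
tub [182. 193.] 0.64 544 [[0.624, 0.221], [0.6322, 0.1663], [0.5595, 0.1545], [0.5515, 0.2087]]
[[0.6222, 0.2208], [0.6277, 0.1705], [0.5633, 0.163], [0.5555, 0.2104]]
[[0.6314, 0.1743], [0.5652, 0.1691], [0.6229, 0.2234], [0.5591, 0.2182]]
```

Run:
```python
from fit import *
p=np.load("box.npy")
for a in (.884,1.0,1.1,1.2,1.3,1.4,1.45): print(a,world(p,[lidpt(.19,.006,0,a)])[0].round(4))
print("seat",world(p,[[-.005,0,.1]])[0].round(4), r.tcp_to_grasp)
```

```text
0.884 [ 0.5101 -0.2429  0.2387]
1.0 [ 0.5283 -0.2417  0.2511]
1.1 [ 0.5451 -0.2405  0.2601]
1.2 [ 0.5626 -0.2393  0.2673]
1.3 [ 0.5808 -0.238   0.2727]
1.4 [ 0.5994 -0.2367  0.2763]
1.45 [ 0.6088 -0.2361  0.2773]
seat [ 0.5459 -0.2404  0.1   ] 0.0187
```

Emit:
{"name": "arm_command", "arguments": {"deltas": [{"dp": [0.01,0.01,0.03],"spin": 0.1,"claw": 45},{"dp": [0.02,0.02,0.03],"spin": 0.12,"claw": 45},{"dp": [0.025,0.025,0.02],"spin": 0.12,"claw": 45},{"dp": [0.025,0.025,0.01],"spin": 0.12,"claw": 45},{"dp": [0.025,0.025,0],"spin": 0.12,"claw": 45},{"dp": [0.025,0.025,0],"spin": 0.12,"claw": 45},{"dp": [0.025,0.025,0],"spin": 0.12,"claw": 45},{"dp": [0.025,0.025,0],"spin": 0.12,"claw": 45},{"dp": [0.02,0.02,0],"spin": 0.12,"claw": 45},{"dp": [0.01,0.01,0],"spin": 0.11,"claw": 45}]}}

```text
clock: 1.68
position: [0.4593, -0.2787, 0.3213]
tool_rot: [2.137, 2.302, 0.001]
wrist_force: [-1.0, -1.0, 0.6]
grip_width: 0.038
gripper_force: 0.0
```

Emit:
{"name": "arm_command", "arguments": {"deltas": [{"dp": [0.017,0.012,0],"spin": 0,"claw": 45},{"dp": [0.017,0.012,0],"spin": 0,"claw": 45},{"dp": [0.017,0.012,-0.005],"spin": 0,"claw": 45},{"dp": [0,0,-0.02],"spin": 0,"claw": 45},{"dp": [0,0,-0.02],"spin": 0,"claw": 45},{"dp": [0,0,-0.02],"spin": 0,"claw": 45},{"dp": [0,0,-0.02],"spin": 0,"claw": 45},{"dp": [0,0,-0.015],"spin": 0,"claw": 45},{"dp": [0,0,0],"spin": 0,"claw": 45},{"dp": [0,0,0],"spin": 0,"claw": 45}]}}

```text
clock: 2.52
position: [0.5085, -0.2451, 0.2213]
tool_rot: [-2.146, -2.293, 0.0]
wrist_force: [-0.3, -0.6, 0.7]
grip_width: 0.0383
gripper_force: 0.0
```

Run:
```python
from h import *
s=r.get_state();print(s["position"],s["wrist_force"],s["q"].round(2))
t=r.read_camera("top");k=r.read_camera("side")
a=np.hstack([cv2.resize(t["frame"][150:250,290:390],(400,400),interpolation=2),cv2.resize(k["frame"][80:180,205:305],(400,400),interpolation=2)])
cv2.imwrite("pics/c1.png",np.clip(a*1.5,0,255).astype(np.uint8))
```

```text
[ 0.50845179 -0.24513476  0.22130791] [-0.25393986 -0.55102138  0.73721488] [-0.51  0.34  1.49 -0.    1.31 -0.58]
```

View pics/c1.png

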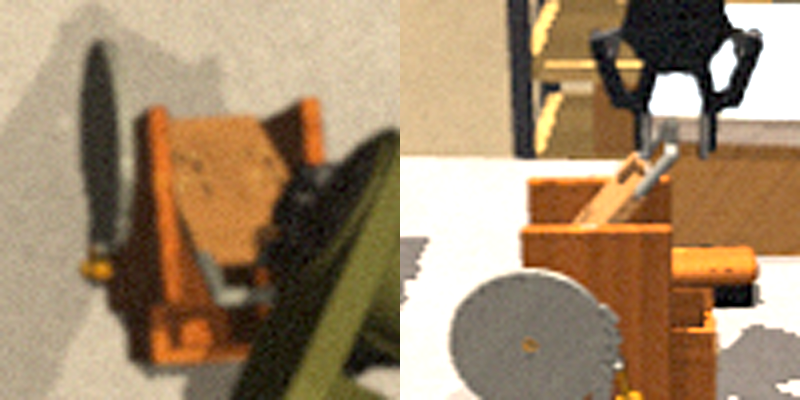

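The side view shows the bar at crop (670,130), between the fingertips at about (645,150) and (710,150). I'll close on it.

Emit:
{"name": "arm_command", "arguments": {"deltas": [{"dp": [0,0,-0.001],"spin": 0,"claw": 20},{"dp": [0,0,0],"spin": 0,"claw": 10},{"dp": [0,0,0],"spin": 0,"claw": 0},{"dp": [0,0,0],"spin": 0,"claw": 0},{"dp": [0,0,0],"spin": 0,"claw": 0},{"dp": [0,0,0],"spin": 0,"claw": 0},{"dp": [0,0,0],"spin": 0,"claw": 0},{"dp": [0,0,0],"spin": 0,"claw": 0},{"dp": [0,0,0],"spin": 0,"claw": 0},{"dp": [0,0,0],"spin": 0,"claw": 0}]}}

```text
clock: 3.45
position: [0.5099, -0.2452, 0.2205]
tool_rot: [2.144, 2.292, 0.003]
wrist_force: [14.6, -1.4, -7.4]
grip_width: 0.0071
gripper_force: 58.2
```

Emit:
{"name": "arm_command", "arguments": {"deltas": [{"dp": [0.01,0.001,0.006],"spin": 0,"claw": 0},{"dp": [0.01,0.0005,0.006],"spin": 0,"claw": 0},{"dp": [0.0085,0.0006,0.0045],"spin": 0,"claw": 0},{"dp": [0.0085,0.0006,0.0045],"spin": 0,"claw": 0},{"dp": [0.0087,0.0006,0.0036],"spin": 0,"claw": 0},{"dp": [0.0087,0.0006,0.0036],"spin": 0,"claw": 0},{"dp": [0.009,0.0006,0.0027],"spin": 0,"claw": 0},{"dp": [0.009,0.0006,0.0027],"spin": 0,"claw": 0},{"dp": [0,0,0],"spin": 0,"claw": 0},{"dp": [0,0,0],"spin": 0,"claw": 0}]}}

```text
clock: 4.28
position: [0.5811, -0.2399, 0.2552]
tool_rot: [2.146, 2.294, -0.0]
wrist_force: [-4.2, 2.1, 7.6]
grip_width: 0.0076
gripper_force: 61.7
```

Emit:
{"name": "arm_command", "arguments": {"deltas": [{"dp": [0.009,0.0006,0.002],"spin": 0,"claw": 0},{"dp": [0.009,0.0006,0.0015],"spin": 0,"claw": 0},{"dp": [0.006,0.0004,0.0005],"spin": 0,"claw": 0},{"dp": [0,0,0],"spin": 0,"claw": 0},{"dp": [0,0,0],"spin": 0,"claw": 0},{"dp": [0,0,0],"spin": 0,"claw": 0},{"dp": [0,0,0],"spin": 0,"claw": 0},{"dp": [0,0,0],"spin": 0,"claw": 0},{"dp": [0,0,0],"spin": 0,"claw": 0},{"dp": [0,0,0],"spin": 0,"claw": 0}]}}

```text
clock: 5.12
position: [0.605, -0.2381, 0.2589]
tool_rot: [2.146, 2.294, 0.001]
wrist_force: [-2.1, 3.7, 5.3]
grip_width: 0.0082
gripper_force: 62.4
```

Run:
```python
from fit import *
s=r.get_state();print(s["position"],s["wrist_force"])
k=r.read_camera("side")
cv2.imwrite("pics/c2.png",np.clip(cv2.resize(k["frame"][90:200,205:305],(500,550),interpolation=2)*1.5,0,255).astype(np.uint8))
p=np.load("box.npy")
P=np.array([world(p,[lidpt(.19,.006,0,a)])[0] for a in np.arange(1.425,-.03,-.075)])
print(np.c_[np.arange(1.425,-.03,-.075),P].round(3).tolist()); print(np.diff(P,axis=0).round(4).tolist())
```

```text
[ 0.60496424 -0.23813469  0.25887578] [-2.05471553  3.74435369  5.30690178]
[[1.425, 0.604, -0.236, 0.277], [1.35, 0.59, -0.237, 0.275], [1.275, 0.576, -0.238, 0.271], [1.2, 0.563, -0.239, 0.267], [1.125, 0.549, -0.24, 0.262], [1.05, 0.537, -0.241, 0.256], [0.975, 0.524, -0.242, 0.249], [0.9, 0.513, -0.243, 0.241], [0.825, 0.501, -0.244, 0.232], [0.75, 0.491, -0.244, 0.222], [0.675, 0.481, -0.245, 0.211], [0.6, 0.473, -0.246, 0.2], [0.525, 0.465, -0.246, 0.188], [0.45, 0.458, -0.247, 0.176], [0.375, 0.452, -0.247, 0.163], [0.3, 0.446, -0.247, 0.15], [0.225, 0.442, -0.248, 0.136], [0.15, 0.439, -0.248, 0.122], [0.075, 0.437, -0.248, 0.108], [0.0, 0.436, -0.248, 0.094]]
[[-0.0141, -0.001, -0.0022], [-0.0139, -0.001, -0.0032], [-0.0136, -0.0009, -0.0042], [-0.0132, -0.0009, -0.0052], [-0.0128, -0.0009, -0.0062], [-0.0123, -0.0009, -0.0072], [-0.0117, -0.0008, -0.0081], [-0.0111, -0.0008, -0.0089], [-0.0104, -0.0007, -0.0097], [-0.0096, -0.0007, -0.0105], [-0.0088, -0.0006, -0.0112], [-0.008, -0.0006, -0.0118], [-0.0071, -0.0005, -0.0124], [-0.0061, -0.0004, -0.0129], [-0.0051, -0.0004, -0.0133], [-0.0041, -0.0003, -0.0136], [-0.0031, -0.0002, -0.0139], [-0.002, -0.0001, -0.0141], [-0.001, -0.0001, -0.0142]]
```

View pics/c2.png

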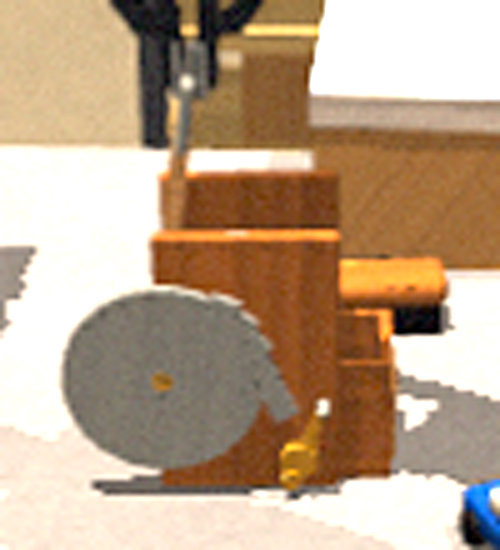

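The pawl at crop (310,440) now leans away from the wheel, so it is clear. The lid is near vertical. Lowering now along the arc.

Emit:
{"name": "arm_command", "arguments": {"deltas": [{"dp": [-0.0145,-0.001,-0.0016],"spin": 0,"claw": 0},{"dp": [-0.0139,-0.001,-0.0032],"spin": 0,"claw": 0},{"dp": [-0.0136,-0.0009,-0.0042],"spin": 0,"claw": 0},{"dp": [-0.0132,-0.0009,-0.0052],"spin": 0,"claw": 0},{"dp": [-0.0128,-0.0009,-0.0062],"spin": 0,"claw": 0},{"dp": [-0.0123,-0.0009,-0.0072],"spin": 0,"claw": 0},{"dp": [-0.0117,-0.0008,-0.0081],"spin": 0,"claw": 0},{"dp": [-0.0111,-0.0008,-0.0089],"spin": 0,"claw": 0},{"dp": [-0.0104,-0.0007,-0.0097],"spin": 0,"claw": 0},{"dp": [-0.0096,-0.0007,-0.0105],"spin": 0,"claw": 0}]}}

```text
clock: 6.0
position: [0.4817, -0.2474, 0.1936]
tool_rot: [2.145, 2.292, 0.001]
wrist_force: [8.5, -2.7, -7.4]
grip_width: 0.0078
gripper_force: 60.4
```

Emit:
{"name": "arm_command", "arguments": {"deltas": [{"dp": [0,0,0],"spin": 0,"claw": 0},{"dp": [-0.0088,-0.0006,-0.0112],"spin": 0,"claw": 0},{"dp": [-0.008,-0.0006,-0.0118],"spin": 0,"claw": 0},{"dp": [-0.0071,-0.0005,-0.0124],"spin": 0,"claw": 0},{"dp": [-0.0061,-0.0004,-0.0129],"spin": 0,"claw": 0},{"dp": [-0.0051,-0.0004,-0.0133],"spin": 0,"claw": 0},{"dp": [-0.0041,-0.0003,-0.0136],"spin": 0,"claw": 0},{"dp": [-0.0031,-0.0002,-0.0139],"spin": 0,"claw": 0},{"dp": [-0.001,0,-0.007],"spin": 0,"claw": 0},{"dp": [0,0,0],"spin": 0,"claw": 0}]}}

```text
clock: 6.83
position: [0.4385, -0.2506, 0.0961]
tool_rot: [2.147, 2.293, -0.001]
wrist_force: [-1.8, -4.0, -0.5]
grip_width: 0.0076
gripper_force: 61.2
```

Emit:
{"name": "arm_command", "arguments": {"deltas": [{"dp": [-0.001,0,-0.005],"spin": 0,"claw": 0},{"dp": [-0.0005,0,-0.005],"spin": 0,"claw": 0},{"dp": [-0.0005,0,-0.005],"spin": 0,"claw": 0},{"dp": [0,0,-0.004],"spin": 0,"claw": 0},{"dp": [0,0,-0.002],"spin": 0,"claw": 0},{"dp": [0,0,0],"spin": 0,"claw": 0},{"dp": [0,0,0],"spin": 0,"claw": 0},{"dp": [0,0,0],"spin": 0,"claw": 0},{"dp": [0,0,0],"spin": 0,"claw": 0},{"dp": [0,0,0],"spin": 0,"claw": 0}]}}

```text
clock: 7.67
position: [0.4369, -0.2507, 0.0769]
tool_rot: [2.146, 2.292, -0.001]
wrist_force: [-5.8, -4.6, 10.7]
grip_width: 0.0077
gripper_force: 61.5
```

Emit:
{"name": "arm_command", "arguments": {"deltas": [{"dp": [0,0,-0.001],"spin": 0,"claw": 0},{"dp": [0,0,-0.001],"spin": 0,"claw": 0},{"dp": [0,0,0],"spin": 0,"claw": 0},{"dp": [0,0,0],"spin": 0,"claw": 0},{"dp": [0,0,0],"spin": 0,"claw": 0},{"dp": [0,0,0],"spin": 0,"claw": 40},{"dp": [0,0,0],"spin": 0,"claw": 40},{"dp": [0,0,0],"spin": 0,"claw": 40},{"dp": [0,0,0],"spin": 0,"claw": 40},{"dp": [0,0,0],"spin": 0,"claw": 40}]}}

```text
clock: 8.5
position: [0.4365, -0.2499, 0.0737]
tool_rot: [-2.146, -2.293, 0.0]
wrist_force: [-0.1, -0.1, -0.1]
grip_width: 0.0339
gripper_force: 0.0
```

Emit:
{"name": "arm_command", "arguments": {"deltas": [{"dp": [0,0,0.03],"spin": 0,"claw": 40},{"dp": [0,0,0.04],"spin": 0,"claw": 40},{"dp": [0,0,0.04],"spin": 0,"claw": 60},{"dp": [0,0,0.04],"spin": 0,"claw": 100},{"dp": [0,0.02,0.035],"spin": 0,"claw": 100},{"dp": [0,0.035,0.01],"spin": 0,"claw": 100},{"dp": [0,0.035,0],"spin": 0,"claw": 100},{"dp": [0,0.035,0],"spin": 0,"claw": 100},{"dp": [0,0.035,0],"spin": 0,"claw": 100},{"dp": [0,0.035,0],"spin": 0,"claw": 100}]}}

```text
clock: 9.33
position: [0.4361, -0.0535, 0.269]
tool_rot: [2.147, 2.293, 0.0]
wrist_force: [0.2, 0.1, -0.5]
grip_width: 0.0853
gripper_force: 0.0
```

Run:
```python
from fit import *
k=r.read_camera("side");t=r.read_camera("top")
a=np.hstack([cv2.resize(t["frame"][160:220,140:215],(400,320),interpolation=2),cv2.resize(k["frame"][100:200,205:305],(320,320),interpolation=2)])
b=np.hstack([cv2.resize(k["frame"][215:285,195:265],(280,280),interpolation=2),cv2.resize(t["frame"][150:250,290:390],(280,280),interpolation=2),np.zeros((280,160,3),np.uint8)])
cv2.imwrite("pics/c3.png",np.clip(np.vstack([a,b])*1.4,0,255).astype(np.uint8))
s=r.get_state();print(s["position"],s["grip_width"],s["q"].round(2))
```

```text
[ 0.43632515 -0.05148778  0.26909933] 0.08570702714847453 [-0.2   0.02  1.76  0.    1.37 -0.27]
```

View pics/c3.png

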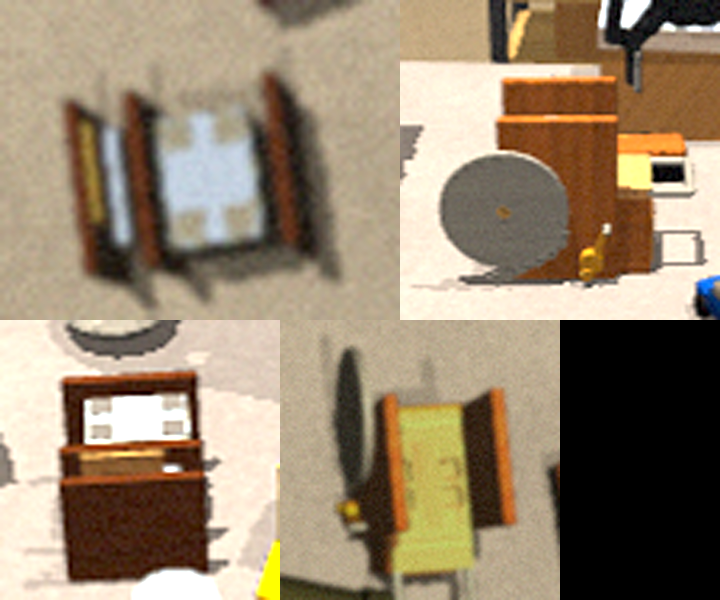

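Run:
```python
from fit import *
k=r.read_camera("side");t=r.read_camera("top")
T=lambda u,v:(140+u*.1875,160+v*.1875); S=lambda u,v:(195+u/4,215+(v-320)/4)
tu=np.array([atz(t,T(*q),.08)[:2] for q in[(160,113),(243,104),(268,240),(177,252)]]);su=np.array([atz(k,S(*q),.08)[:2] for q in[(82,397),(188,394),(190,441),(84,440)]])
print(tu.round(4),tu.mean(0),su.round(4),su.mean(0))
pan=[atz(t,T(*q),.085)[:2] for q in[(128,92),(152,268),(268,70),(298,248)]]
sp=[atz(k,S(*q),.085)[:2] for q in[(62,378),(195,374),(62,452),(202,446)]]
for a,b in((pan[0],pan[1]),(pan[2],pan[3]),(sp[0],sp[1]),(sp[2],sp[3])): d=a-b; print("yaw",np.arctan2(d[1],d[0]),(a+b)/2,np.hypot(*d))
p=np.load("box.npy")
```

```text
[[0.625  0.2169]
 [0.6301 0.1755]
 [0.5617 0.1609]
 [0.5551 0.2059]] [0.59298322 0.18982919] [[0.6322 0.1773]
 [0.564  0.1688]
 [0.557  0.2159]
 [0.6234 0.2203]] [0.59415052 0.19556179]
yaw 0.17155282475652248 [0.59060151 0.22461176] 0.08926498971393536
yaw 0.19435501230714797 [0.60209656 0.15399242] 0.09094582003714173
yaw 0.1276629725042685 [0.60419885 0.1593314 ] 0.08684803586789865
yaw 0.14816572179815937 [0.59086398 0.23243357] 0.08652633277930517
```

Emit:
{"name": "arm_command", "arguments": {"deltas": [{"dp": [0.01,0.015,-0.002],"spin": 0.02,"claw": 100},{"dp": [0.02,0.03,-0.002],"spin": 0.02,"claw": 100},{"dp": [0.022,0.034,-0.002],"spin": 0.02,"claw": 100},{"dp": [0.022,0.034,-0.002],"spin": 0.02,"claw": 100},{"dp": [0.022,0.034,-0.002],"spin": 0,"claw": 100},{"dp": [0.022,0.034,0],"spin": 0,"claw": 100},{"dp": [0.02,0.033,0],"spin": 0,"claw": 100},{"dp": [0.0145,0.0225,0],"spin": 0,"claw": 100},{"dp": [0.005,0.0075,0],"spin": 0,"claw": 100},{"dp": [0,0,-0.02],"spin": 0,"claw": 100}]}}

```text
clock: 10.37
position: [0.5961, 0.1896, 0.2411]
tool_rot: [2.051, 2.376, 0.006]
wrist_force: [0.2, -0.1, 0.3]
grip_width: 0.0855
gripper_force: 0.0
```

Emit:
{"name": "arm_command", "arguments": {"deltas": [{"dp": [0,0,-0.02],"spin": 0,"claw": 100},{"dp": [0,0,-0.03],"spin": 0,"claw": 100},{"dp": [0,0,-0.03],"spin": 0,"claw": 100},{"dp": [0,0,-0.02],"spin": 0,"claw": 100},{"dp": [0,0,-0.01],"spin": 0,"claw": 100},{"dp": [0,0,0],"spin": 0,"claw": 100},{"dp": [0,0,0],"spin": 0,"claw": 100},{"dp": [0,0,0],"spin": 0,"claw": 100},{"dp": [0,0,0],"spin": 0,"claw": 100},{"dp": [0,0,0],"spin": 0,"claw": 100}]}}

```text
clock: 11.2
position: [0.5945, 0.189, 0.1303]
tool_rot: [2.053, 2.377, 0.003]
wrist_force: [-0.0, -0.4, -0.9]
grip_width: 0.0852
gripper_force: 0.0
```

Run:
```python
from fit import *
s=r.get_state();print(s["position"],s["tool_rot"],s["q"].round(2))
k=r.read_camera("side");t=r.read_camera("top")
a=np.hstack([cv2.resize(t["frame"][150:230,140:220],(400,400),interpolation=2),cv2.resize(k["frame"][180:280,180:280],(400,400),interpolation=2)])
cv2.imwrite("pics/c4.png",np.clip(a*1.4,0,255).astype(np.uint8))
```

```text
[0.5944726  0.1889888  0.13025545] [2.05287101 2.37665923 0.0025166 ] [0.25 0.55 1.4  0.   1.18 0.1 ]
```

View pics/c4.png

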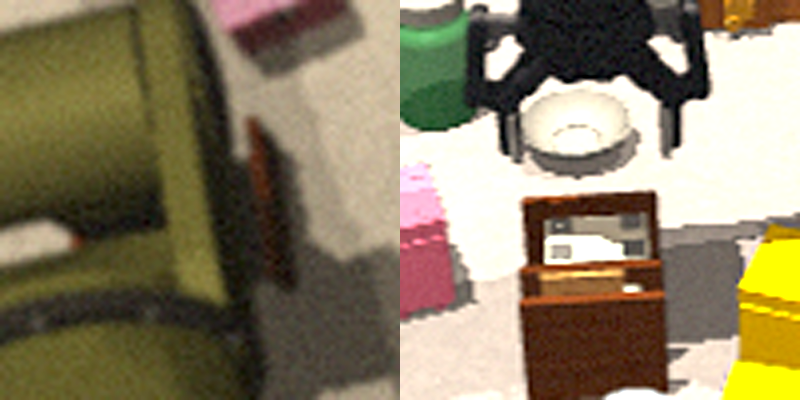

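The fingers at crop x of about 515 and 672 straddle the grey/white tub at 543–648. Descending.

Emit:
{"name": "arm_command", "arguments": {"deltas": [{"dp": [-0.001,0.002,-0.015],"spin": 0,"claw": 100},{"dp": [0,0,-0.015],"spin": 0,"claw": 100},{"dp": [0,0,-0.015],"spin": 0,"claw": 100},{"dp": [0,0,-0.015],"spin": 0,"claw": 100},{"dp": [0,0,-0.015],"spin": 0,"claw": 100},{"dp": [0,0,-0.013],"spin": 0,"claw": 100},{"dp": [0,0,-0.01],"spin": 0,"claw": 100},{"dp": [0,0,0],"spin": 0,"claw": 100},{"dp": [0,0,0],"spin": 0,"claw": 100},{"dp": [0,0,0],"spin": 0,"claw": 100}]}}

```text
clock: 12.13
position: [0.5935, 0.1911, 0.0319]
tool_rot: [2.053, 2.377, 0.002]
wrist_force: [0.3, -0.8, -0.7]
grip_width: 0.0858
gripper_force: 0.0
```

Emit:
{"name": "arm_command", "arguments": {"deltas": [{"dp": [0,0,0],"spin": 0,"claw": 85},{"dp": [0,0,0],"spin": 0,"claw": 75},{"dp": [0,0,0],"spin": 0,"claw": 65},{"dp": [0,0,0],"spin": 0,"claw": 50},{"dp": [0,0,0],"spin": 0,"claw": 50},{"dp": [0,0,0],"spin": 0,"claw": 50},{"dp": [0,0,0],"spin": 0,"claw": 50},{"dp": [0,0,0],"spin": 0,"claw": 50},{"dp": [0,0,0],"spin": 0,"claw": 50},{"dp": [0,0,0],"spin": 0,"claw": 50}]}}

```text
clock: 12.97
position: [0.5936, 0.1911, 0.0322]
tool_rot: [2.053, 2.377, 0.002]
wrist_force: [-0.4, -1.4, 5.8]
grip_width: 0.0654
gripper_force: 66.7
```

Emit:
{"name": "arm_command", "arguments": {"deltas": [{"dp": [0,0,0.005],"spin": 0,"claw": 50},{"dp": [0,0,0.015],"spin": 0,"claw": 50},{"dp": [0,0,0.025],"spin": 0,"claw": 50},{"dp": [0,0,0.03],"spin": 0,"claw": 50},{"dp": [0,0,0.025],"spin": 0,"claw": 50},{"dp": [0,0,0.02],"spin": 0,"claw": 50},{"dp": [-0.004,-0.006,0.01],"spin": 0.05,"claw": 50},{"dp": [-0.01,-0.011,0],"spin": 0.11,"claw": 50},{"dp": [-0.012,-0.013,0],"spin": 0.115,"claw": 50},{"dp": [-0.012,-0.013,0],"spin": 0.115,"claw": 50}]}}

```text
clock: 13.8
position: [0.5543, 0.1475, 0.1613]
tool_rot: [1.546, 2.735, 0.0]
wrist_force: [0.5, 0.0, -2.3]
grip_width: 0.0653
gripper_force: 66.6
```

Emit:
{"name": "arm_command", "arguments": {"deltas": [{"dp": [-0.012,-0.013,0],"spin": 0.115,"claw": 50},{"dp": [-0.012,-0.013,0],"spin": 0.115,"claw": 50},{"dp": [-0.012,-0.013,0],"spin": 0.115,"claw": 50},{"dp": [-0.012,-0.013,0],"spin": 0.115,"claw": 50},{"dp": [-0.012,-0.013,0],"spin": 0.115,"claw": 50},{"dp": [-0.012,-0.013,0],"spin": 0.115,"claw": 50},{"dp": [-0.012,-0.013,0],"spin": 0.115,"claw": 50},{"dp": [-0.008,-0.01,0],"spin": 0.115,"claw": 50},{"dp": [-0.004,-0.007,0],"spin": 0.115,"claw": 50},{"dp": [0,0,0],"spin": 0.07,"claw": 50}]}}

```text
clock: 14.63
position: [0.4583, 0.0389, 0.1614]
tool_rot: [-0.119, 3.139, -0.0]
wrist_force: [-0.0, 0.1, -1.4]
grip_width: 0.0655
gripper_force: 66.7
```

Emit:
{"name": "arm_command", "arguments": {"deltas": [{"dp": [0,0,-0.02],"spin": 0,"claw": 50},{"dp": [0,0,-0.03],"spin": 0,"claw": 50},{"dp": [0,0,-0.03],"spin": 0,"claw": 50},{"dp": [0,0,-0.025],"spin": 0,"claw": 50},{"dp": [0,0,-0.012],"spin": 0,"claw": 50},{"dp": [0,0,-0.006],"spin": 0,"claw": 50},{"dp": [0,0,-0.003],"spin": 0,"claw": 50},{"dp": [0,0,-0.002],"spin": 0,"claw": 50},{"dp": [0,0,0],"spin": 0,"claw": 50},{"dp": [0,0,0],"spin": 0,"claw": 50}]}}

```text
clock: 15.47
position: [0.4595, 0.0399, 0.0338]
tool_rot: [-0.11, 3.138, -0.0]
wrist_force: [-0.6, 0.2, -1.8]
grip_width: 0.0653
gripper_force: 67.1
```

Emit:
{"name": "arm_command", "arguments": {"deltas": [{"dp": [0,0,-0.001],"spin": 0,"claw": 50},{"dp": [0,0,-0.001],"spin": 0,"claw": 50},{"dp": [0,0,0],"spin": 0,"claw": 60},{"dp": [0,0,0],"spin": 0,"claw": 100},{"dp": [0,0,0],"spin": 0,"claw": 100},{"dp": [0,0,0],"spin": 0,"claw": 100},{"dp": [0,0,0],"spin": 0,"claw": 100},{"dp": [0,0,0.01],"spin": 0,"claw": 100},{"dp": [0,0,0.03],"spin": 0,"claw": 100},{"dp": [0,0,0.03],"spin": 0,"claw": 100}]}}

```text
clock: 16.3
position: [0.4583, 0.0399, 0.1018]
tool_rot: [0.11, -3.137, -0.0]
wrist_force: [1.2, -0.2, -0.9]
grip_width: 0.0855
gripper_force: 0.0
```

Emit:
{"name": "arm_command", "arguments": {"deltas": [{"dp": [0,0,0.03],"spin": 0,"claw": 80},{"dp": [0,0,0.02],"spin": -0.06,"claw": 80},{"dp": [0,0,0],"spin": -0.115,"claw": 80},{"dp": [0,0,0],"spin": -0.115,"claw": 80},{"dp": [0,0,0],"spin": -0.115,"claw": 80},{"dp": [0,0,0],"spin": -0.115,"claw": 80},{"dp": [0,0,0],"spin": -0.115,"claw": 80},{"dp": [0,0,0],"spin": -0.115,"claw": 80},{"dp": [0,0,0],"spin": -0.115,"claw": 80},{"dp": [0,0,0],"spin": -0.115,"claw": 80}]}}

```text
clock: 17.13
position: [0.459, 0.04, 0.1517]
tool_rot: [1.388, 2.818, 0.0]
wrist_force: [0.0, -0.3, 0.9]
grip_width: 0.0683
gripper_force: 0.0
```

Emit:
{"name": "arm_command", "arguments": {"deltas": [{"dp": [0,0,0],"spin": -0.115,"claw": 80},{"dp": [0,0,0],"spin": -0.115,"claw": 80},{"dp": [0,0,0],"spin": -0.115,"claw": 80},{"dp": [0,0,0],"spin": -0.115,"claw": 80},{"dp": [0,0,0],"spin": -0.115,"claw": 80},{"dp": [0,0,0],"spin": -0.015,"claw": 80},{"dp": [0,0,0],"spin": 0,"claw": 80},{"dp": [0,0,0],"spin": 0,"claw": 80},{"dp": [0,0,0],"spin": 0,"claw": 80},{"dp": [0,0,0],"spin": 0,"claw": 80}]}}

```text
clock: 17.97
position: [0.459, 0.04, 0.1511]
tool_rot: [-2.139, -2.301, 0.0]
wrist_force: [-0.4, 0.3, 0.5]
grip_width: 0.0678
gripper_force: 0.0
```

Run:
```python
from fit import *
s=r.get_state();print(s["position"],s["tool_rot"],s["q"].round(2))
k=r.read_camera("side")
for d in r.recognise("side","tub_mid"): print(d["uv"],round(d["p"],2),atz(k,d["uv"],.05).round(3))
P=np.array([[.4595,.04,.08]]);print(proj(k,P))
cv2.imwrite("pics/c5.png",np.clip(cv2.resize(k["frame"][160:260,240:340],(500,500),interpolation=2)*1.3,0,255).astype(np.uint8))
```

```text
[0.45897923 0.03995604 0.15106112] [-2.13907771e+00 -2.30083275e+00  4.76095840e-05] [ 0.01  0.19  1.86 -0.    1.09 -0.07]
[178.0, 237.9] 0.86 [0.739 0.164 0.05 ]
[284.1, 217.9] 0.75 [0.46  0.051 0.05 ]
[274.1, 292.9] 0.66 [0.47  0.343 0.05 ]
[278.1, 255.1] 0.65 [0.468 0.211 0.05 ]
[[284.61139622 206.93820751]]
```

View pics/c5.png

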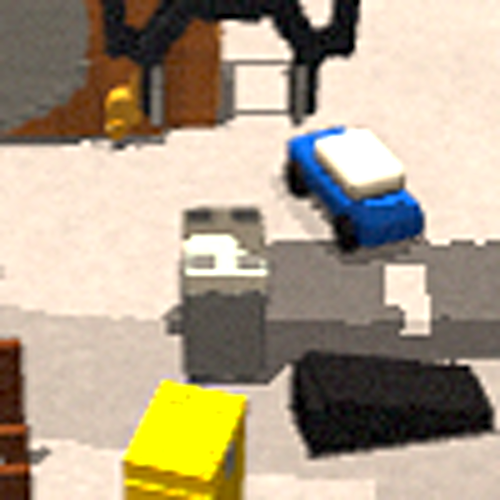

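Emit:
{"name": "arm_command", "arguments": {"deltas": [{"dp": [0,0,-0.015],"spin": 0,"claw": 80},{"dp": [0,0,-0.02],"spin": 0,"claw": 80},{"dp": [0,0,-0.02],"spin": 0,"claw": 80},{"dp": [0,0,-0.02],"spin": 0,"claw": 80},{"dp": [0,0,-0.02],"spin": 0,"claw": 80},{"dp": [0,0,-0.01],"spin": 0,"claw": 80},{"dp": [0,0,-0.006],"spin": 0,"claw": 80},{"dp": [0,0,0],"spin": 0,"claw": 80},{"dp": [0,0,0],"spin": 0,"claw": 60},{"dp": [0,0,0],"spin": 0,"claw": 50}]}}

```text
clock: 18.9
position: [0.4596, 0.04, 0.041]
tool_rot: [2.14, 2.298, 0.002]
wrist_force: [-5.8, -0.3, 29.2]
grip_width: 0.0456
gripper_force: 45.7
```

Emit:
{"name": "arm_command", "arguments": {"deltas": [{"dp": [0,0,0],"spin": 0,"claw": 40},{"dp": [0,0,0],"spin": 0,"claw": 30},{"dp": [0,0,0],"spin": 0,"claw": 30},{"dp": [0,0,0],"spin": 0,"claw": 30},{"dp": [0,0,0],"spin": 0,"claw": 30},{"dp": [0,0,0],"spin": 0,"claw": 30},{"dp": [0,0,0],"spin": 0,"claw": 30},{"dp": [0,0,0.005],"spin": 0,"claw": 30},{"dp": [0,0,0.015],"spin": 0,"claw": 30},{"dp": [0,0,0.025],"spin": 0,"claw": 30}]}}

```text
clock: 19.73
position: [0.4578, 0.0399, 0.0843]
tool_rot: [-2.139, -2.297, 0.004]
wrist_force: [-0.3, -0.2, -2.9]
grip_width: 0.0455
gripper_force: 61.6
```

Emit:
{"name": "arm_command", "arguments": {"deltas": [{"dp": [0,0,0.03],"spin": 0,"claw": 30},{"dp": [0,0,0.035],"spin": 0,"claw": 30},{"dp": [0,-0.005,0.035],"spin": 0,"claw": 30},{"dp": [0.003,-0.015,0.03],"spin": 0,"claw": 30},{"dp": [0.008,-0.025,0.02],"spin": 0,"claw": 30},{"dp": [0.01,-0.032,0.015],"spin": 0,"claw": 30},{"dp": [0.01,-0.032,0.01],"spin": 0,"claw": 30},{"dp": [0.01,-0.032,0],"spin": 0,"claw": 30},{"dp": [0.01,-0.032,0],"spin": 0,"claw": 30},{"dp": [0.01,-0.032,0],"spin": 0,"claw": 30}]}}

```text
clock: 20.57
position: [0.52, -0.1666, 0.2607]
tool_rot: [2.141, 2.298, 0.0]
wrist_force: [-0.0, 0.2, -1.4]
grip_width: 0.0456
gripper_force: 61.6
```

Emit:
{"name": "arm_command", "arguments": {"deltas": [{"dp": [0.01,-0.032,0],"spin": 0,"claw": 30},{"dp": [0.01,-0.025,0],"spin": 0,"claw": 30},{"dp": [0.006,-0.015,0],"spin": 0,"claw": 30},{"dp": [0,-0.003,0],"spin": 0,"claw": 30},{"dp": [0,0,0],"spin": 0,"claw": 30},{"dp": [0,0,0],"spin": 0,"claw": 30},{"dp": [0,0,0],"spin": 0,"claw": 30},{"dp": [0,0,0],"spin": 0,"claw": 30},{"dp": [0,0,0],"spin": 0,"claw": 30},{"dp": [0,0,0],"spin": 0,"claw": 30}]}}

```text
clock: 21.4
position: [0.546, -0.2396, 0.2602]
tool_rot: [2.14, 2.299, 0.0]
wrist_force: [0.6, -0.2, -2.9]
grip_width: 0.0455
gripper_force: 61.7
```

Run:
```python
from fit import *
from scipy.optimize import least_squares
s=r.get_state();print(s["position"],s["tool_rot"])
k=r.read_camera("side");t=r.read_camera("top")
a=np.hstack([cv2.resize(t["frame"][150:250,290:390],(400,400),interpolation=2),cv2.resize(k["frame"][90:190,205:305],(400,400),interpolation=2)])
cv2.imwrite("pics/c6.png",np.clip(a*1.4,0,255).astype(np.uint8))
# refine box pose using shut-lid image c3 (top crop: scale 2.8, offset 290,150; panel origin 280,320)
T=lambda u,v:(290+(u-280)/2.8,150+(v-320)/2.8); S=lambda u,v:(205+(u-400)/3.2,100+v/3.2)
tq=[[.08,.053,.185],[.08,.041,.185],[-.04,.041,.185],[.08,-.041,.185],[.08,-.053,.185],[-.04,-.053,.185],[-.075,.04,.1],[-.075,-.04,.1]]
tp=[T(385,396),T(398,396),T(407,528),T(491,392),T(503,390),T(515,523),T(390,573),T(470,567)]
sq=[[.08,.053,.185],[-.04,.053,.185],[.08,-.053,.185],[-.04,-.053,.185],[.075,.067,.088]]
sp=[S(498,119),S(616,119),S(503,80),S(615,80),S(503,212)]
f=lambda p:np.r_[proj(t,world(p,tq))-tp,proj(k,world(p,sq))-sp].ravel()
o=least_squares(f,[.551,-.24,.07],loss="soft_l1");print(o.x,o.fun.reshape(-1,2).round(1).tolist())
print("seat",world(o.x,[[-.005,0,.1]]))
```

```text
[ 0.54603719 -0.23957211  0.26024647] [2.14023430e+00 2.29930565e+00 1.63266419e-04]
[ 0.54959182 -0.23881889  0.05851478] [[-0.7, -1.0], [-0.5, -1.2], [-0.1, 1.4], [-0.2, -1.2], [0.4, -0.7], [0.2, 1.3], [-0.6, -0.1], [1.2, 0.6], [-0.7, -0.0], [0.7, -0.1], [0.2, -1.7], [1.1, -1.7], [0.2, 0.0]]
seat [[ 0.54460038 -0.2391113   0.1       ]]
```

View pics/c6.png

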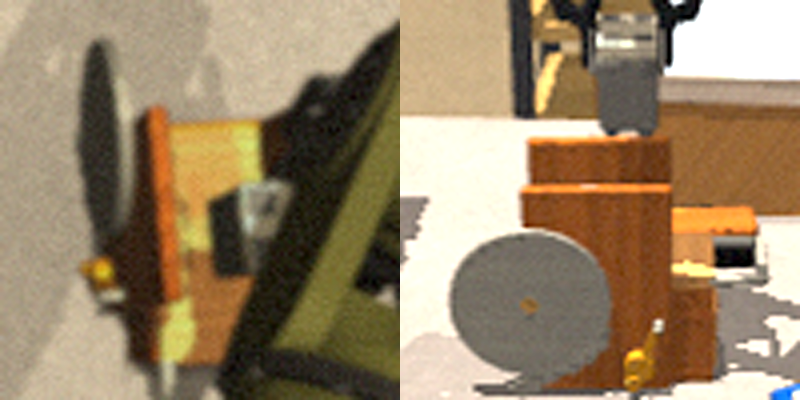

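Emit:
{"name": "arm_command", "arguments": {"deltas": [{"dp": [-0.0005,0,-0.015],"spin": 0,"claw": 30},{"dp": [0,0,-0.02],"spin": 0,"claw": 30},{"dp": [0,0,-0.02],"spin": 0,"claw": 30},{"dp": [0,0,-0.02],"spin": 0,"claw": 30},{"dp": [0,0,-0.02],"spin": 0,"claw": 30},{"dp": [0,0,-0.01],"spin": 0,"claw": 30},{"dp": [0,0,-0.006],"spin": 0,"claw": 30},{"dp": [0,0,0],"spin": 0,"claw": 30},{"dp": [0,0,0],"spin": 0,"claw": 30},{"dp": [0,0,0],"spin": 0,"claw": 30}]}}

```text
clock: 22.33
position: [0.546, -0.2403, 0.1503]
tool_rot: [2.14, 2.298, 0.001]
wrist_force: [0.1, 0.0, -2.1]
grip_width: 0.0453
gripper_force: 61.7
```

Emit:
{"name": "arm_command", "arguments": {"deltas": [{"dp": [0,0,-0.002],"spin": 0,"claw": 30},{"dp": [0,0,-0.002],"spin": 0,"claw": 30},{"dp": [0,0,-0.002],"spin": 0,"claw": 30},{"dp": [0,0,-0.002],"spin": 0,"claw": 30},{"dp": [0,0,0],"spin": 0,"claw": 30},{"dp": [0,0,0],"spin": 0,"claw": 30},{"dp": [0,0,0],"spin": 0,"claw": 30},{"dp": [0,0,0],"spin": 0,"claw": 30},{"dp": [0,0,0],"spin": 0,"claw": 30},{"dp": [0,0,0],"spin": 0,"claw": 30}]}}

```text
clock: 23.17
position: [0.5456, -0.2401, 0.1412]
tool_rot: [2.141, 2.299, 0.0]
wrist_force: [-0.3, -0.2, 2.0]
grip_width: 0.0456
gripper_force: 62.0
```

Emit:
{"name": "arm_command", "arguments": {"deltas": [{"dp": [0,0,-0.001],"spin": 0,"claw": 30},{"dp": [0,0,-0.001],"spin": 0,"claw": 30},{"dp": [0,0,-0.001],"spin": 0,"claw": 30},{"dp": [0,0,0],"spin": 0,"claw": 30},{"dp": [0,0,0],"spin": 0,"claw": 30},{"dp": [0,0,0],"spin": 0,"claw": 30},{"dp": [0,0,0],"spin": 0,"claw": 30},{"dp": [0,0,0],"spin": 0,"claw": 30},{"dp": [0,0,0],"spin": 0,"claw": 30},{"dp": [0,0,0],"spin": 0,"claw": 30}]}}

```text
clock: 24.0
position: [0.5457, -0.2402, 0.1409]
tool_rot: [2.14, 2.297, 0.0]
wrist_force: [-12.6, 5.2, 27.8]
grip_width: 0.0455
gripper_force: 65.0
```

Run:
```python
from fit import *
k=r.read_camera("side")
p=[.546,-.2396,.073]
q=[[-.023,.033,.226],[.023,.033,.226],[-.023,.033,.299],[.023,.033,.299],[-.023,-.033,.299],[.023,-.033,.299]]
c=proj(k,world(p,q)); print(((c-[205,90])*4+[400,0]).round(0).tolist())
cur=r.get_state();print(cur["position"],cur["wrist_force"],cur["moment"])
f=k["frame"]; cv2.imwrite("pics/c7.png",np.clip(cv2.resize(f[90:165,215:290],(600,600),interpolation=2)*1.6,0,255).astype(np.uint8))
p=[.5457,-.2402,.073];q=[[-.023,.033,.181],[.023,.033,.181],[-.023,-.033,.181],[.023,-.033,.181]]
print(((proj(k,world(p,q))-[215,90])*8).round(0).tolist())
```

```text
[[656.0, 129.0], [597.0, 130.0], [656.0, 41.0], [596.0, 41.0], [656.0, 10.0], [598.0, 11.0]]
[ 0.54570399 -0.24024363  0.14088601] [-12.20069444   4.80190858  28.09197709] [0.89189535 2.29166275 0.0106495 ]
[[434.0, 363.0], [318.0, 363.0], [434.0, 294.0], [322.0, 294.0]]
```

View pics/c7.png

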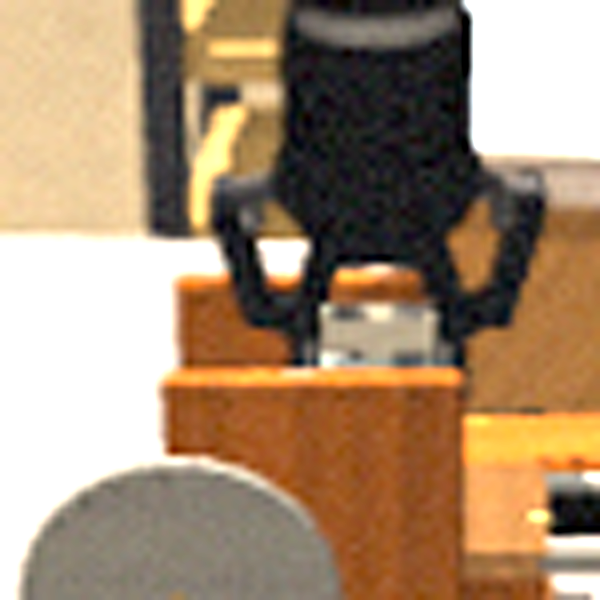

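Emit:
{"name": "arm_command", "arguments": {"deltas": [{"dp": [0,0,0.001],"spin": 0,"claw": 30},{"dp": [-0.0005,0.0005,0],"spin": 0,"claw": 30},{"dp": [-0.0005,0.0005,0],"spin": 0,"claw": 30},{"dp": [-0.0005,0.0005,0],"spin": 0,"claw": 30},{"dp": [-0.0005,0,0],"spin": 0,"claw": 30},{"dp": [0,0,0],"spin": 0,"claw": 30},{"dp": [0,0,0],"spin": 0,"claw": 30},{"dp": [0,0,0],"spin": 0,"claw": 30},{"dp": [0,0,0],"spin": 0,"claw": 30},{"dp": [0,0,0],"spin": 0,"claw": 30}]}}

```text
clock: 24.88
position: [0.545, -0.2397, 0.141]
tool_rot: [2.138, 2.294, 0.002]
wrist_force: [4.2, -4.8, 11.0]
grip_width: 0.0452
gripper_force: 62.9
```

Emit:
{"name": "arm_command", "arguments": {"deltas": [{"dp": [-0.0005,0.0005,0],"spin": 0,"claw": 30},{"dp": [-0.0005,0.0005,0],"spin": 0,"claw": 30},{"dp": [-0.0005,0,0],"spin": 0,"claw": 30},{"dp": [-0.0005,0,0],"spin": 0,"claw": 30},{"dp": [0,0,0],"spin": 0,"claw": 30},{"dp": [0,0,0],"spin": 0,"claw": 30},{"dp": [0,0,0],"spin": 0,"claw": 30},{"dp": [0,0,0],"spin": 0,"claw": 30},{"dp": [0,0,0],"spin": 0,"claw": 30},{"dp": [0,0,0],"spin": 0,"claw": 30}]}}

```text
clock: 25.72
position: [0.5432, -0.2385, 0.1411]
tool_rot: [2.137, 2.294, 0.003]
wrist_force: [6.3, -3.9, 10.8]
grip_width: 0.0456
gripper_force: 62.9
```

Emit:
{"name": "arm_command", "arguments": {"deltas": [{"dp": [-0.0007,0,0],"spin": 0,"claw": 30},{"dp": [-0.0007,0,0],"spin": 0,"claw": 30},{"dp": [-0.0007,0,0],"spin": 0,"claw": 30},{"dp": [-0.0007,0,0],"spin": 0,"claw": 30},{"dp": [-0.0007,0,0],"spin": 0,"claw": 30},{"dp": [0,0,0],"spin": 0,"claw": 30},{"dp": [0,0,0],"spin": 0,"claw": 30},{"dp": [0,0,0],"spin": 0,"claw": 30},{"dp": [0,0,0],"spin": 0,"claw": 30},{"dp": [0,0,0],"spin": 0,"claw": 30}]}}

```text
clock: 26.55
position: [0.5398, -0.2381, 0.141]
tool_rot: [2.137, 2.295, 0.004]
wrist_force: [5.9, -0.5, 10.9]
grip_width: 0.0452
gripper_force: 63.0
```

Emit:
{"name": "arm_command", "arguments": {"deltas": [{"dp": [-0.0007,0,0],"spin": 0,"claw": 30},{"dp": [-0.0007,0,0],"spin": 0,"claw": 30},{"dp": [-0.0007,0,0],"spin": 0,"claw": 30},{"dp": [-0.0007,0,0],"spin": 0,"claw": 30},{"dp": [0,0,0],"spin": 0,"claw": 30},{"dp": [0,0,0],"spin": 0,"claw": 30},{"dp": [0,0,0],"spin": 0,"claw": 30},{"dp": [0,0,0],"spin": 0,"claw": 30},{"dp": [0,0,0],"spin": 0,"claw": 30},{"dp": [0,0,0],"spin": 0,"claw": 30}]}}

```text
clock: 27.38
position: [0.537, -0.238, 0.141]
tool_rot: [2.137, 2.295, 0.004]
wrist_force: [7.3, -0.6, 10.5]
grip_width: 0.045
gripper_force: 63.0
```

```bash
cat > rec.py <<'E'
from fit import *
def score(img,cam,p):
    # rectify lid top plane to 1mm grid in box frame (x -75..75, y -40..40)
    xs=np.arange(-.05,.05,.001); ys=np.arange(-.04,.0401,.001)
    X,Y=np.meshgrid(xs,ys,indexing="ij")
    uv=proj(cam,world(p,np.c_[X.ravel(),Y.ravel(),np.full(X.size,.1)])).astype(np.float32).reshape(*X.shape,2)
    return cv2.remap(img,uv[...,0],uv[...,1],cv2.INTER_CUBIC)
E
python3 - <<'E'
from rec import *
t=r.read_camera("top")
c=cv2.imread("pics/c3.png")[320:600,280:560]
full=np.zeros((384,512,3),np.uint8); full[150:250,290:390]=cv2.resize(c,(100,100),interpolation=cv2.INTER_AREA)
g=score(full,t,[.551,-.2398,.0695]).astype(float).sum(2)/3
for row in g[::3,::3][::-1]: print(" ".join(f"{v:3.0f}" for v in row[::-1]))
for q in((250,185),(245,270),(210,200),(210,270)):
    pix=(290+q[0]/4,150+q[1]/4); print(q,atz(t,pix,.299).round(4),atz(t,pix,.226).round(4))
E
```

```text
40  63 101 120 125 129 144 161 160 158 160 164 159 164 156 156 159 160 157 157 162 161 163 161 149 117  64
 38  64 103 124 127 131 139 155 160 157 156 157 155 157 158 162 159 163 158 160 160 160 162 164 152 118  66
 36  64 100 119 125 122 137 158 160 153 151 151 155 156 155 158 159 161 162 160 158 161 157 159 159 124  68
 36  60 101 115 121 120 139 157 160 153 147 156 157 154 156 156 164 161 158 160 159 160 161 158 159 131  69
 39  65  95 113 121 120 138 155 158 156 148 149 154 159 159 157 161 163 154 156 156 158 165 160 162 134  74
 31  53  97 114 118 118 135 154 157 150 153 151 154 157 154 154 162 166 157 158 161 157 158 165 165 129  69
 27  51  87 109 115 116 122 142 156 153 152 153 156 155 157 157 159 162 156 153 152 153 150 155 155 120  66
 35  55  88 111 119 111 110 130 138 150 152 151 157 154 158 161 156 150 141 137 144 140 134 136 148 122  64
 35  55  90 114 120 117 120 123 120 144 155 154 157 155 160 159 157 146 130 134 146 145 130 128 141 122  66
 34  55  93 116 120 120 129 125 126 149 155 150 152 155 163 159 154 153 151 154 158 156 132 125 132 115  67
 33  55  93 121 121 1
[... 2122 characters left out ...]
 165 161 129  78
 64  82 109 137 158 160 162 167 166 164 159 160 162 162 163 166 164 163 163 163 163 164 161 163 164 140  99
 71  90 114 143 161 164 157 162 161 163 159 161 164 163 161 163 156 155 158 160 162 162 161 166 159 142 110
 68  89 117 144 157 163 161 159 157 155 158 157 158 160 157 161 160 159 158 158 160 159 159 166 161 142 109
 73 103 131 154 167 158 166 165 165 162 163 165 162 164 166 163 165 170 164 167 166 164 166 168 161 144 110
(250, 185) [ 0.5646 -0.2095  0.299 ] [ 0.5734 -0.231   0.226 ]
(245, 270) [ 0.5201 -0.206   0.299 ] [ 0.5246 -0.2271  0.226 ]
(210, 200) [ 0.5565 -0.1882  0.299 ] [ 0.5644 -0.2077  0.226 ]
(210, 270) [ 0.5199 -0.1876  0.299 ] [ 0.5244 -0.207   0.226 ]
```

The seat is +5 mm in x, since "behind" means away from the robot. The rectified lid image confirms it: the recess centre is at about x = +5.5 mm. I'll raise the tub a little and shift it.

Emit:
{"name": "arm_command", "arguments": {"deltas": [{"dp": [0,0,0.004],"spin": 0,"claw": 30},{"dp": [0.004,0,0.002],"spin": 0,"claw": 30},{"dp": [0.005,-0.001,0],"spin": 0,"claw": 30},{"dp": [0.005,0,0],"spin": 0,"claw": 30},{"dp": [0.005,0,0],"spin": 0,"claw": 30},{"dp": [0,0,0],"spin": 0,"claw": 30},{"dp": [0,0,0],"spin": 0,"claw": 30},{"dp": [0,0,0],"spin": 0,"claw": 30},{"dp": [0,0,0],"spin": 0,"claw": 30},{"dp": [0,0,0],"spin": 0,"claw": 30}]}}

```text
clock: 28.27
position: [0.5541, -0.2386, 0.145]
tool_rot: [-2.141, -2.299, 0.0]
wrist_force: [-0.9, 0.7, -2.1]
grip_width: 0.0454
gripper_force: 61.7
```

Emit:
{"name": "arm_command", "arguments": {"deltas": [{"dp": [0.0015,-0.0005,0],"spin": 0,"claw": 30},{"dp": [0,0,-0.002],"spin": 0,"claw": 30},{"dp": [0,0,-0.002],"spin": 0,"claw": 30},{"dp": [0,0,-0.002],"spin": 0,"claw": 30},{"dp": [0,0,-0.002],"spin": 0,"claw": 30},{"dp": [0,0,-0.001],"spin": 0,"claw": 30},{"dp": [0,0,0],"spin": 0,"claw": 30},{"dp": [0,0,0],"spin": 0,"claw": 30},{"dp": [0,0,0],"spin": 0,"claw": 30},{"dp": [0,0,0],"spin": 0,"claw": 30}]}}

```text
clock: 29.1
position: [0.5558, -0.2391, 0.1361]
tool_rot: [2.141, 2.299, 0.0]
wrist_force: [-0.4, 0.4, -1.7]
grip_width: 0.0451
gripper_force: 61.7
```

The feet are in: z is below the lid-face contact height with no force. Now to bottom out and release.

Emit:
{"name": "arm_command", "arguments": {"deltas": [{"dp": [0,0,-0.001],"spin": 0,"claw": 30},{"dp": [0,0,-0.0007],"spin": 0,"claw": 30},{"dp": [0,0,0],"spin": 0,"claw": 30},{"dp": [0,0,0],"spin": 0,"claw": 30},{"dp": [0,0,0],"spin": 0,"claw": 30},{"dp": [0,0,0],"spin": 0,"claw": 30},{"dp": [0,0,0],"spin": 0,"claw": 30},{"dp": [0,0,0],"spin": 0,"claw": 30},{"dp": [0,0,0],"spin": 0,"claw": 30},{"dp": [0,0,0],"spin": 0,"claw": 30}]}}

```text
clock: 29.93
position: [0.5559, -0.2392, 0.1352]
tool_rot: [2.141, 2.298, 0.0]
wrist_force: [-3.0, 1.7, 5.4]
grip_width: 0.0454
gripper_force: 62.6
```

Emit:
{"name": "arm_command", "arguments": {"deltas": [{"dp": [0,0,0],"spin": 0,"claw": 56},{"dp": [0,0,0],"spin": 0,"claw": 62},{"dp": [0,0,0],"spin": 0,"claw": 70},{"dp": [0,0,0],"spin": 0,"claw": 75},{"dp": [0,0,0],"spin": 0,"claw": 75},{"dp": [0,0,0],"spin": 0,"claw": 75},{"dp": [0,0,0],"spin": 0,"claw": 75},{"dp": [0,0,0.005],"spin": 0,"claw": 75},{"dp": [0,0,0.015],"spin": 0,"claw": 75},{"dp": [0,0,0.025],"spin": 0,"claw": 75}]}}

```text
clock: 30.77
position: [0.5549, -0.2386, 0.1779]
tool_rot: [-2.139, -2.296, 0.002]
wrist_force: [1.3, -0.1, 1.1]
grip_width: 0.0643
gripper_force: 0.0
```

Emit:
{"name": "arm_command", "arguments": {"deltas": [{"dp": [0,0,0.03],"spin": 0,"claw": 75},{"dp": [0,0,0.03],"spin": 0,"claw": 75},{"dp": [0,0,0.03],"spin": 0,"claw": 75},{"dp": [-0.02,0.02,0.02],"spin": 0,"claw": 75},{"dp": [-0.02,0.025,0],"spin": 0,"claw": 75},{"dp": [-0.02,0.03,0],"spin": 0,"claw": 75},{"dp": [-0.02,0.03,0],"spin": 0,"claw": 75},{"dp": [-0.02,0.03,0],"spin": 0,"claw": 75},{"dp": [-0.02,0.03,0],"spin": 0,"claw": 75},{"dp": [-0.02,0.03,0],"spin": 0,"claw": 75}]}}

```text
clock: 31.6
position: [0.4144, -0.0429, 0.2896]
tool_rot: [2.141, 2.298, 0.001]
wrist_force: [1.2, 1.0, 0.4]
grip_width: 0.0642
gripper_force: 0.0
```

Run:
```python
from fit import *
s=r.get_state();print(s["position"],s["wrist_force"])
t=r.read_camera("top");k=r.read_camera("side")
for n,c in(("top",t),("side",k)):
    for d in r.recognise(n,"tub_mid"): print(n,d["uv"],round(d["p"],2))
    P=world([.551,-.2398,.07],[[.005,0,.174],[.005,0,.134]]);print(proj(c,P).round(1).tolist())
for d in r.outline_of("top","tub_mid"):
    q=cv2.minAreaRect(np.argwhere(d["mask"])[:,::-1].astype(np.float32)); b=cv2.boxPoints(q)
    print(np.round(d["uv"]),[atz(t,x,.174)[:2].round(3).tolist() for x in b])
```

```text
[ 0.41440021 -0.0429031   0.28962914] [1.2329898  0.97370916 0.41753625]
top [129.5, 240.2] 0.73
top [349.5, 206.2] 0.63
top [169.5, 239.4] 0.62
[[349.9, 205.9], [345.5, 207.3]]
side [272.4, 290.3] 0.89
side [181.7, 239.2] 0.56
side [277.9, 255.2] 0.55
side [260.7, 133.2] 0.53
[[259.0, 133.0], [259.1, 144.0]]
[131. 240.] [[0.443, 0.323], [0.504, 0.314], [0.493, 0.252], [0.432, 0.262]]
[350. 204.] [[0.577, -0.2], [0.583, -0.268], [0.533, -0.27], [0.528, -0.203]]
[173. 240.] [[0.455, 0.225], [0.5, 0.217], [0.485, 0.145], [0.441, 0.153]]
[192. 146.] [[0.711, 0.183], [0.739, 0.13], [0.687, 0.103], [0.659, 0.156]]
```

The tub bottomed out at 0.135, as expected with its feet in the recesses, and the camera views agree with the seat. Handing in.

```bash
python3 -c "
from cell import r
print(r.sign_off())"
```

```text
the job is handed in; nothing more can be done
None
```

I handed the job in at about 32 s of the 72 s allowed: the pawl is thrown clear, the lid was lowered shut, and the tub stands with its feet in the recesses, though the verdict was not shown to me.

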